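Set up the tea-light warmer and put the teapot on it

ROBOT

A 6-joint arm with a two-finger parallel gripper is mounted at the origin on a cart in front of the work surface, level with it; the furniture and walls round the work are solid. World frame = base frame: x ahead of the robot, y to its left, z up, the work surface at z = 0. Lengths are in m, angles in rad, forces in N, time in s.
With the tool pointing down it reaches from about 0.325 to 0.925 m from the base axis. Payload 3.1 kg.
Tool frame: the origin (TCP) lies between the finger pads; the fingertips stand 19 mm ahead of it and the grasp point (between the pads) is the TCP; z points along the fingers, y is the line along which they close (so a half turn about z gives the same grasp; the last joint's range is limited). The gripper opens to 85 mm and grips with 20 to 120 N. Pads are 22 mm wide; open, the fingers measure 114 mm over their backs; the gripper's body (76 mm by 85 mm) begins 54 mm behind the grasp point. The pads swing forward as they close: fully open they stand 13 mm farther back than shut.
Start: joints at [-1.304, 0.217, 1.613, -0, 1.311, -0.112], TCP at [0.231, -0.581, 0.25] pointing down, gripper open.
Joint ranges: [-2.75, 2.75], [-0.78, 2.1], [0.31, 2.55], [-1.13, 4.27], [0.13, 2.63], [-2.58, 2.58]. Speed limits (rad/s): [2.79, 2.79, 3.14, 3.14, 3.14, 3.14].

INTERFACE

Orientations are given as a unit quaternion [w, x, y, z].
In Python, from station import ctrl, imaging, order gives the robot as it stands.
- The arm moves only by the tool apply_moves, never from a script. Its argument "steps" is a list of rows, each an object with "rot": the turn, a rotation vector about the world's x, y, z in rad, a list of three; "delta_pos": the shift along the world's x, y, z in mm, a list of three; "jaw": the closure in counts, from 0 (fully open) to 255 (shut). In form: [{"rot": [rx, ry, rz], "delta_pos": [dx, dy, dz], "jaw": jaw}, ...]. A call has 1 to 8 rows; each row is the pose to reach, as a shift and turn from the pose commanded when the call began; what a row does not reach only later rows make up. A row lasts 1/8 s, in which the tool goes at most 62.5 mm and 10.7 degrees, less where a joint would pass 70% of its speed; a pose out of reach is approached as far as the arm can. A call with a gripper value outside its range is refused whole. The fingers move at their own pace and stop on an object; "squeeze" is the grip in N (left out, the last holds). Time passes only in rows, so rows that repeat a pose let the fingers close. It gives the time, the measured TCP pose, the force, the opening and the grip force at its end, in the units of the state.
- ctrl.get_obs(): the state, without advancing time (a new reading comes with each control period).
- imaging.snapshot(name): name is "side" or "top"; returns a dict with "color" (400x640x3 uint8, red, green, blue), "intrinsics" (3x3 intrinsics, pixels), "world_to_cam" (4x4, takes a point from world to camera coordinates). Camera axes: x right, y down, z forward; pixel columns grow to the right and rows downward; lengths in m; the calibration is good to about 2 mm. A picture is of the moment at which its call begins. There is no depth.
- order.sign_off(): hands the job in; it is judged then, once.
The state is a dict: "t": time; "q": joint angles; "joint_velocities": joint speeds; "joint_efforts": joint torques, N m; "tcp_pos": TCP position; "ee_rot": TCP orientation; "force": force on the tool from outside, world axes, zero at the start; "ft_torque": the same for the moment, N m; "gripper_width": opening from 0.0 (shut) to 1.0 (fully open); "gripper_force": force on a finger pad.
Only numpy, scipy, OpenCV 4.12 (cv2) and the standard library are available. Lean on these libraries where they do the work, as an engineer would, in place of code of your own. Each camera call takes 0.05 s, during which the arm holds its last target. There are 200 camera calls.

TASK

Get the teapot warmer ready: put one tea light flat in each of the two round wells of the steel warmer, then lay the black grate level in its seat over them, and then stand the teapot upright in the middle of the grate. Keep the teapot upright on the way, leave the salt shaker and the egg timer where they stand, and let go of everything.

Things in the scene. Friction and masses are not known exactly. Their poses are not given: they have to be found in the camera images.
- tea_light_a: tea light: flat candle in a round metal cup, 38 mm across, 15 mm high, 15 g, one of two alike (either may go in either well). Origin: centre of its underside; z up.
- tea_light_b: the other tea light, exactly like the first: 38 mm across, 15 mm high, 15 g. Origin: centre of its underside; z up.
- warmer: fixed steel warmer, 194 (x) x 126 (y) x 52 mm high. Origin: centre of underside; z up. Two round wells at x = -36 and +36 mm, y = 0: floor at z = 4 mm, 54 mm clear across, rim top at z = 7 mm; the +y and -y sides are open. Brackets at both x ends hold the grate's seat: shelves at |x| = 67 to 87 mm, top z = 44 mm, with borders at |x| = 87 and |y| = 57 mm up to z = 52 mm (7 mm play all round)
- grate: loose black grate, 160 (x) x 100 (y) x 22 mm high, 0.3 kg, same either way round. Origin: centre, under its 14 mm feet; z up. Bars fill z = 14 to 22 mm. Grip the middle bar (along x, 12 mm wide) at the centre across y; beside it are windows 64 mm long in x, |y| = 6 to 39 mm, for the fingers. Seated: x along the warmer's x, feet on its seat, origin 44 mm above the warmer's
- teapot: blue teapot, lid fixed, body 120 mm across, foot 90 mm, 0.45 kg, spout to its -x (95 mm out). Origin: centre of underside; z up. A fixed arched handle spans the lid in the x-z plane; its straight wooden grip, an 11 mm round bar, runs along x from -30 to 30 mm, axis 148 mm above the origin; the lid's knob ends at 107 mm. Grip it at the centre across y
- salt_shaker: bystander: glass salt shaker with grey top, 44 mm across, 90 mm high; leave it standing. Origin: centre of its underside.
- egg_timer: bystander: red and white twist egg timer, 56 mm across and high; leave it standing. Origin: centre of its underside.
Things that resemble listed ones, but are neither listed nor needed, are in the scene too. What is shaped like the tea_light_b but yellow is not meant.

How it is judged:
By the outcome, as a careful person would: the job done as asked, in the order asked, and still so for the second after the job is handed in, with the robot touching nothing.
It also fails if it takes over 115 s, if anything falls off the work surface, if the arm or the gripper's body presses on something with over 40 N, if the wrist force passes 120 N, or if a joint passes its speed limit or range.

## Working session

There is one attempt and no reset: what is moved stays moved. The work goes in short steps, Python scripts to look and compute and a tool call to move; the robot and the scene stay as the last step left them, time stands still between calls to the robot, and variables do not carry over. Pictures are saved under pics/ and viewed, at most 14 in all, crops included, and the job is handed in when it is done.

Besides the shell and the picture viewer there is one more tool, called after "Call:" as name([rows], argument=value, ...), one row to a line, values as JSON. apply_moves: Moves the arm, as the interface text tells. Its arguments: {"type":"object","properties":{"steps":{"type":"array"},"squeeze":{"type":"number"}},"required":["steps"]}

```bash
mkdir -p pics; cat > h.py <<'E'
import numpy as np, cv2
from station import ctrl, imaging, order
def snap(n,f):
    s=imaging.snapshot(n); cv2.imwrite('pics/'+f,cv2.cvtColor(s['color'],cv2.COLOR_RGB2BGR))
    np.savez(f'{n}.npz',**s); return s
def ld(n): return np.load(f'{n}.npz')
def px2w(s,u,v,z):
    K=s['intrinsics'];T=s['world_to_cam'];R=T[:3,:3];t=T[:3,3]
    d=R.T@np.linalg.inv(K)@np.array([u,v,1.]);c=-R.T@t
    return c+d*(z-c[2])/d[2]
def w2px(s,p):
    T=s['world_to_cam'];q=s['intrinsics']@(T[:3,:3]@np.array(p)+T[:3,3]);return q[:2]/q[2]
def crop(n,x0,y0,x1,y1,k,f):
    im=ld(n)['color'][y0:y1,x0:x1,::-1]; cv2.imwrite('pics/'+f,cv2.resize(im,None,fx=k,fy=k,interpolation=cv2.INTER_CUBIC))
E
python3 - <<'E'
from h import *
for n in('top','side'):
    s=snap(n,n+'0.png'); T=s['world_to_cam']; print(n,s['intrinsics'][0,0],-T[:3,:3].T@T[:3,3],T[2,:3])
o=ctrl.get_obs();print(o['t'],o['tcp_pos'],o['ee_rot'])
E
```

```text
top 418.35534259810123 [ 0.24731012 -0.11749503  1.04626363] [ 0.1727916   0.00392308 -0.98495059]
side 429.443155459481 [0.25564467 0.89162391 0.80301068] [ 0.12009299 -0.7983638  -0.59007874]
0.1 [ 0.23095433 -0.57999856  0.24906493] [-1.09579287e-03  9.82113915e-01  1.88284481e-01 -1.03216740e-04]
```

View pics/top0.png

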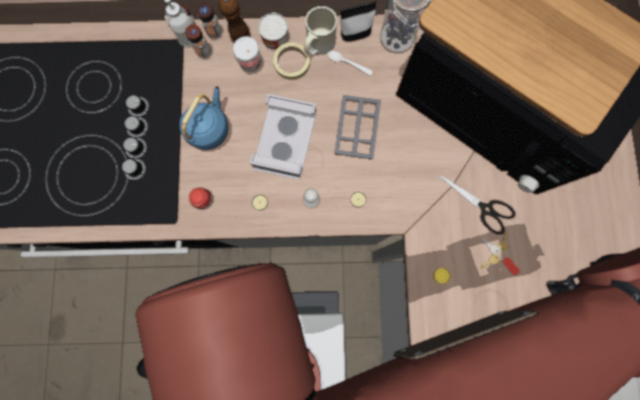

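View pics/side0.png

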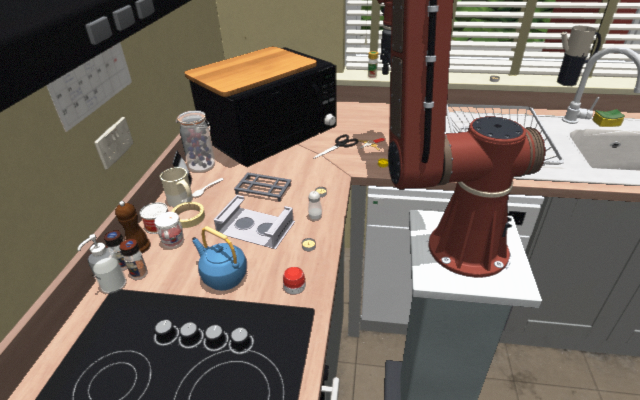

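The top view has tea lights (pale, silver cup) at (260,202) and (358,200). The yellow lookalike is at (442,275), the salt shaker at (311,198) and the egg timer at (200,198). The warmer is at (285,135), the grate at (358,127) and the teapot at (205,124). The jar lids at (247,53) and (273,30) and the ring at (291,60) are distractors. I'll check the choice in an enlarged crop.

```bash
python3 - <<'E'
from h import *
crop('top',175,75,395,220,3.6,'topc.png')
crop('side',180,160,350,300,4.2,'sidec.png')
E
```

```text
(no output)
```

View pics/topc.png

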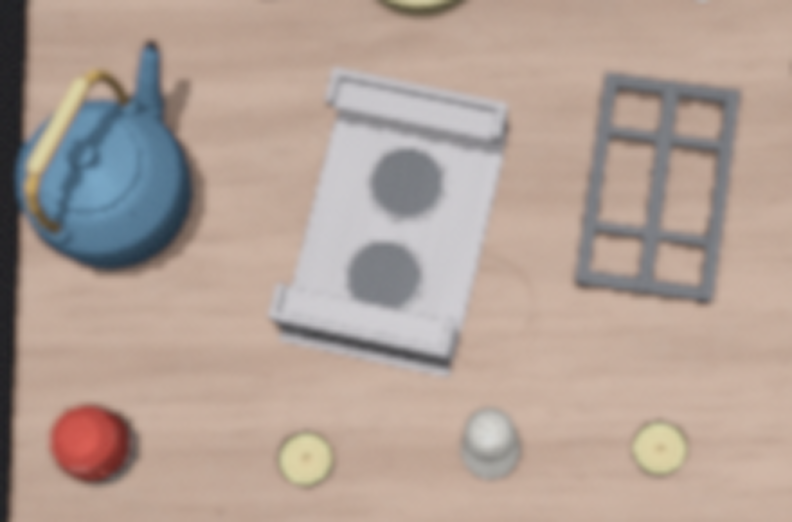

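View pics/sidec.png

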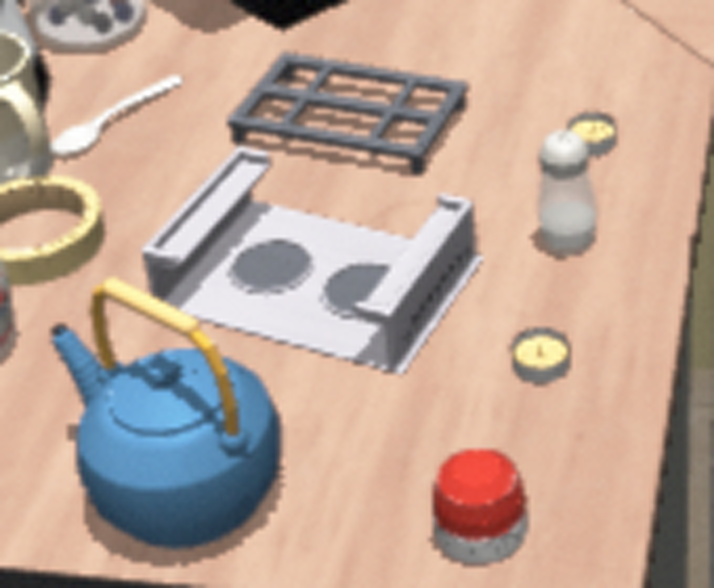

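The crop confirms both pale candles in silver cups, at crop (306,458) and (659,447). In the top crop, the grate corners are (606,73), (741,90), (708,300) and (576,284). The wells are at (406,182) and (384,275), and the teapot's grip runs (80,88) to (34,170). Next I turn these into positions.

```bash
python3 - <<'E'
from h import *
T=ld('top');S=ld('side');np.set_printoptions(precision=4,suppress=True)
t=lambda u,v,z:px2w(T,175+(u+.5)/3.6-.5,75+(v+.5)/3.6-.5,z)[:2]
s=lambda u,v,z:px2w(S,180+(u+.5)/4.2-.5,160+(v+.5)/4.2-.5,z)[:2]
ang=lambda a,b:np.degrees(np.arctan2(*(b-a)[::-1]))
print('A',t(306,458,.015),s(541,352,.015)); print('B',t(659,447,.015),s(594,131,.015))
print('salt',t(489,428,.09),s(563,142,.09)); print('timer',t(90,438,.056),s(480,470,.056))
w1,w2=t(406,182,.004),t(384,275,.004);print('wells',w1,w2,(w1+w2)/2,ang(w2,w1),np.hypot(*(w1-w2)))
print('well side',s(271,266,.004))
c=[t(333,70,.052),t(508,103,.052),t(449,352,.052),t(277,318,.052)];print('warmer top',c,np.mean(c,0))
b=t(447,373,0);print('near corner base',b,t(280,335,0))
g=[t(606,73,.022),t(741,90,.022),t(708,300,.022),t(576,284,.022)];print('grate',np.mean(g,0),ang(g[3],g[0]),ang(g[2],g[1]),[np.hypot(*(g[i]-g[i-1])) for i in range(4)])
gs=[s(287,53,.022),s(468,85,.022),s(418,155,.022),s(231,124,.022)];print('grate side',np.mean(gs,0),ang(gs[2],gs[1]),ang(gs[1],gs[0]))
for n,a,b in(('top',t(80,88,.148),t(34,170,.148)),('side',s(112,288,.148),s(193,330,.148))): print('pot',n,a,b,(a+b)/2,ang(a,b))
print('knob',t(87,157,.107),s(163,372,.107))
E
```

```text
A [0.4257 0.0371] [0.424  0.0468]
B [ 0.4275 -0.2084] [ 0.4236 -0.1989]
salt [ 0.4295 -0.0925] [ 0.4266 -0.0802]
timer [0.4357 0.1758] [0.4339 0.1917]
wells [ 0.629  -0.0335] [ 0.5595 -0.017 ] [ 0.5943 -0.0253] -13.32269144210852 0.07145993924107441
well side [ 0.627  -0.0305]
warmer top [array([0.6952, 0.0131]), array([ 0.6674, -0.1092]), array([ 0.4899, -0.0654]), array([0.5166, 0.0515])] [ 0.5923 -0.0275]
near corner base [ 0.4873 -0.061 ] [0.5181 0.0581]
grate [ 0.6153 -0.2143] -9.481873920556561 -11.145213786288267 [np.float64(0.1592072648847513), np.float64(0.09790748861809045), np.float64(0.15842446612857575), np.float64(0.09331817467943936)]
grate side [ 0.6125 -0.2058] -101.37459127297578 -10.964305704889947
pot top [0.6441 0.1609] [0.5902 0.1884] [0.6172 0.1746] 153.01525150744223
pot side [0.644  0.1644] [0.5873 0.1934] [0.6156 0.1789] 152.89685786509
knob [0.614  0.1677] [0.6138 0.1859]
```

Warmer centre is about (0.593,-0.026) with x axis at -13°. The grate is at (0.615,-0.213) and about -10.7°. The teapot's grip is at (0.617,0.176), along -27°. Moving above tea light A first.

Call:
apply_moves([
  {"rot": [0,0,-0.076],"delta_pos": [16,50,0],"jaw": 0},
  {"rot": [0,0,-0.152],"delta_pos": [32,100,0],"jaw": 0},
  {"rot": [0,0,-0.228],"delta_pos": [48,150,0],"jaw": 0},
  {"rot": [0,0,-0.304],"delta_pos": [64,200,0],"jaw": 0},
  {"rot": [0,0,-0.38],"delta_pos": [80,250,0],"jaw": 0},
  {"rot": [0,0,-0.456],"delta_pos": [96,300,0],"jaw": 0},
  {"rot": [0,0,-0.532],"delta_pos": [112,350,0],"jaw": 0},
  {"rot": [0,0,-0.608],"delta_pos": [128,400,0],"jaw": 0},
], squeeze=30)

```text
t: 1.1
tcp_pos: [0.3591, -0.1789, 0.25]
ee_rot: [-0.0, 0.993, -0.116, 0.0]
force: [0.6, 0.0, -0.2]
gripper_width: 1.003
gripper_force: 0.0
```

Call:
apply_moves([
  {"rot": [0,0,0],"delta_pos": [13,44,0],"jaw": 0},
  {"rot": [0,0,0],"delta_pos": [26,88,0],"jaw": 0},
  {"rot": [0,0,0],"delta_pos": [39,132,0],"jaw": 0},
  {"rot": [0,0,0],"delta_pos": [52,176,0],"jaw": 0},
  {"rot": [0,0,0],"delta_pos": [66,221,0],"jaw": 0},
  {"rot": [0,0,0],"delta_pos": [66,221,-50],"jaw": 0},
  {"rot": [0,0,0],"delta_pos": [66,221,-100],"jaw": 0},
  {"rot": [0,0,0],"delta_pos": [66,221,-150],"jaw": 0},
])

```text
t: 2.1
tcp_pos: [0.425, 0.0406, 0.0989]
ee_rot: [0.0, 0.993, -0.114, 0.0]
force: [0.8, 0.7, -0.1]
gripper_width: 1.001
gripper_force: 0.0
```

```bash
python3 - <<'E'
from h import *
s=snap('side','s1.png');snap('top','t1.png')
o=ctrl.get_obs();print(o['t'],o['tcp_pos'],o['ee_rot'],o['q'])
p=o['tcp_pos'];print(w2px(s,p),w2px(s,[p[0],p[1],.015]))
crop('side',210,150,350,290,4.2,'s1c.png')
E
```

```text
2.2 [0.41886758 0.04082969 0.09451973] [ 3.25583305e-04  9.93425670e-01 -1.14246023e-01 -7.29233691e-03] [-6.99356289e-02 -7.89447366e-03  2.18651712e+00 -9.54911746e-07
  9.77569336e-01  1.72985941e+00]
[309.55947557 219.35744745] [310.66182709 242.0772568 ]
```

View pics/s1c.png

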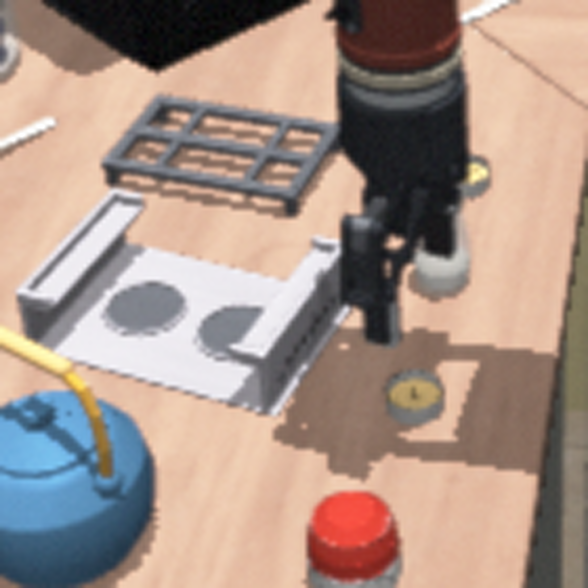

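The picture shows the gripper above tea light A (crop (415,392), full image about (309,243)), centred within a few millimetres. The jaws close along y, which absorbs the rest. Descending and gripping.

Call:
apply_moves([
  {"rot": [0,0,0],"delta_pos": [0,1,-20],"jaw": 0},
  {"rot": [0,0,0],"delta_pos": [0,1,-45],"jaw": 0},
  {"rot": [0,0,0],"delta_pos": [0,1,-65],"jaw": 0},
  {"rot": [0,0,0],"delta_pos": [0,1,-75],"jaw": 0},
  {"rot": [0,0,0],"delta_pos": [0,1,-78],"jaw": 0},
  {"rot": [0,0,0],"delta_pos": [0,1,-78],"jaw": 100},
  {"rot": [0,0,0],"delta_pos": [0,1,-78],"jaw": 160},
  {"rot": [0,0,0],"delta_pos": [0,1,-78],"jaw": 200},
], squeeze=25)

```text
t: 3.2
tcp_pos: [0.4258, 0.0413, 0.0231]
ee_rot: [-0.0, 0.993, -0.114, 0.001]
force: [-1.6, 0.5, 6.6]
gripper_width: 0.422
gripper_force: 24.4
```

Call:
apply_moves([
  {"rot": [0,0,0],"delta_pos": [0,0,0],"jaw": 255},
  {"rot": [0,0,0],"delta_pos": [0,0,0],"jaw": 255},
  {"rot": [0,0,0],"delta_pos": [0,0,0],"jaw": 255},
  {"rot": [0,0,0],"delta_pos": [0,0,0],"jaw": 255},
])

```text
t: 3.7
tcp_pos: [0.4258, 0.0413, 0.0231]
ee_rot: [-0.0, 0.993, -0.114, 0.0]
force: [-1.2, -0.2, 6.4]
gripper_width: 0.429
gripper_force: 24.9
```

Gripped, but the fingertips touch the table (6 N). I'll regrip 5 mm higher so the tips clear the well's rim later.

Call:
apply_moves([
  {"rot": [0,0,0],"delta_pos": [0,0,0],"jaw": 60},
  {"rot": [0,0,0],"delta_pos": [0,0,0],"jaw": 60},
  {"rot": [0,0,0],"delta_pos": [0,0,5],"jaw": 60},
  {"rot": [0,0,0],"delta_pos": [0,0,5],"jaw": 60},
  {"rot": [0,0,0],"delta_pos": [0,0,5],"jaw": 255},
  {"rot": [0,0,0],"delta_pos": [0,0,5],"jaw": 255},
  {"rot": [0,0,0],"delta_pos": [0,0,5],"jaw": 255},
  {"rot": [0,0,0],"delta_pos": [0,0,5],"jaw": 255},
])

```text
t: 4.7
tcp_pos: [0.4252, 0.0414, 0.0275]
ee_rot: [-0.0, 0.993, -0.114, -0.0]
force: [-1.9, 0.2, 5.7]
gripper_width: 0.423
gripper_force: 24.8
```

```bash
python3 - <<'E'
from h import *
o=ctrl.get_obs();print(o['t'],o['tcp_pos'],o['force'],o['gripper_width'],o['gripper_force'])
E
```

```text
4.7 [0.42517244 0.04135026 0.02752334] [-1.86182256  0.24500892  5.66709105] 0.42295027453713196 24.799639033153653
```

Call:
apply_moves([
  {"rot": [0,0,0],"delta_pos": [0,0,15],"jaw": 255},
  {"rot": [0,0,0],"delta_pos": [0,0,50],"jaw": 255},
  {"rot": [0,0,0],"delta_pos": [10,-4,93],"jaw": 255},
  {"rot": [0,0,0],"delta_pos": [55,-20,93],"jaw": 255},
  {"rot": [0,0,0],"delta_pos": [105,-39,93],"jaw": 255},
  {"rot": [0,0,0],"delta_pos": [155,-57,93],"jaw": 255},
  {"rot": [0,0,0],"delta_pos": [190,-70,93],"jaw": 255},
  {"rot": [0,0,0],"delta_pos": [203,-75,93],"jaw": 255},
])

```text
t: 5.7
tcp_pos: [0.6301, -0.0347, 0.1211]
ee_rot: [0.0, 0.993, -0.115, 0.001]
force: [0.4, 0.2, -0.5]
gripper_width: 0.419
gripper_force: 25.1
```

Call:
apply_moves([
  {"rot": [0,0,0],"delta_pos": [0,0,0],"jaw": 255},
  {"rot": [0,0,0],"delta_pos": [0,0,-30],"jaw": 255},
  {"rot": [0,0,0],"delta_pos": [0,0,-55],"jaw": 255},
  {"rot": [0,0,0],"delta_pos": [0,0,-68],"jaw": 255},
  {"rot": [0,0,0],"delta_pos": [0,0,-68],"jaw": 255},
])

```text
t: 6.32
tcp_pos: [0.6262, -0.0331, 0.0512]
ee_rot: [-0.0, 0.993, -0.114, -0.002]
force: [-0.4, -0.3, 0.5]
gripper_width: 0.419
gripper_force: 25.1
```

```bash
python3 - <<'E'
from h import *
s=snap('side','s2.png')
o=ctrl.get_obs();print(o['t'],o['tcp_pos'],o['force'],o['gripper_width'],o['gripper_force'])
p=o['tcp_pos'];print(w2px(s,p))
crop('side',210,170,310,260,6,'s2c.png')
E
```

```text
6.375 [ 0.62750258 -0.03333737  0.05240601] [-0.02056656 -0.27871354 -0.2837528 ] 0.4224852423346246 25.09801700420212
[242.08031889 209.26386492]
```

View pics/s2c.png

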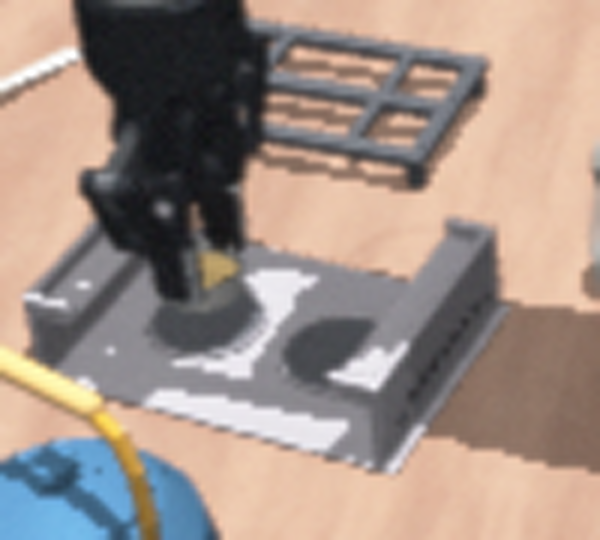

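The light hangs over the far well. Its right edge is at crop x≈245, so its centre is at about 204, against the well's centre at 205. Lowering, releasing and lifting out.

Call:
apply_moves([
  {"rot": [0,0,0],"delta_pos": [0,0,-10],"jaw": 255},
  {"rot": [0,0,0],"delta_pos": [0,0,-17],"jaw": 255},
  {"rot": [0,0,0],"delta_pos": [0,0,-20],"jaw": 255},
  {"rot": [0,0,0],"delta_pos": [0,0,-20],"jaw": 255},
  {"rot": [0,0,0],"delta_pos": [0,0,-20],"jaw": 255},
])

```text
t: 7.0
tcp_pos: [0.6283, -0.0337, 0.0324]
ee_rot: [0.0, 0.993, -0.114, 0.0]
force: [-0.6, -0.1, -0.9]
gripper_width: 0.423
gripper_force: 25.1
```

Call:
apply_moves([
  {"rot": [0,0,0],"delta_pos": [0,0,0],"jaw": 100},
  {"rot": [0,0,0],"delta_pos": [0,0,0],"jaw": 60},
  {"rot": [0,0,0],"delta_pos": [0,0,0],"jaw": 30},
  {"rot": [0,0,0],"delta_pos": [0,0,10],"jaw": 30},
  {"rot": [0,0,0],"delta_pos": [0,0,40],"jaw": 30},
  {"rot": [0,0,0],"delta_pos": [0,0,90],"jaw": 0},
  {"rot": [0,0,0],"delta_pos": [0,0,120],"jaw": 0},
  {"rot": [0,0,0],"delta_pos": [0,0,130],"jaw": 0},
])

```text
t: 8.0
tcp_pos: [0.6301, -0.034, 0.1661]
ee_rot: [0.0, 0.993, -0.114, 0.003]
force: [-0.2, 0.4, -0.8]
gripper_width: 0.996
gripper_force: 0.0
```

Call:
apply_moves([
  {"rot": [0,0,0],"delta_pos": [-20,-17,10],"jaw": 0},
  {"rot": [0,0,0],"delta_pos": [-60,-51,10],"jaw": 0},
  {"rot": [0,0,0],"delta_pos": [-105,-89,10],"jaw": 0},
  {"rot": [0,0,0],"delta_pos": [-150,-127,10],"jaw": 0},
  {"rot": [0,0,0],"delta_pos": [-185,-156,0],"jaw": 0},
  {"rot": [0,0,0],"delta_pos": [-201,-170,-20],"jaw": 0},
  {"rot": [0,0,0],"delta_pos": [-201,-170,-50],"jaw": 0},
  {"rot": [0,0,0],"delta_pos": [-201,-170,-62],"jaw": 0},
])

```text
t: 9.0
tcp_pos: [0.4249, -0.2026, 0.0977]
ee_rot: [-0.001, 0.993, -0.115, -0.002]
force: [1.1, -0.2, 0.7]
gripper_width: 1.001
gripper_force: 0.0
```

```bash
python3 - <<'E'
from h import *
snap('side','s3.png');s=snap('top','t3.png')
o=ctrl.get_obs();print(o['t'],o['tcp_pos'],o['gripper_width'])
a=cv2.resize(ld('side')['color'][150:250,220:340,::-1],None,fx=4,fy=4,interpolation=2)
b=cv2.resize(ld('top')['color'][80:220,240:400,::-1],None,fx=4,fy=4,interpolation=2)[:, :]
b=cv2.resize(b,(457,400));cv2.imwrite('pics/m3.png',np.hstack([a[:,:340],b]))
E
```

```text
9.1 [ 0.4256192  -0.20254835  0.09830908] 1.00288771196282
```

View pics/m3.png

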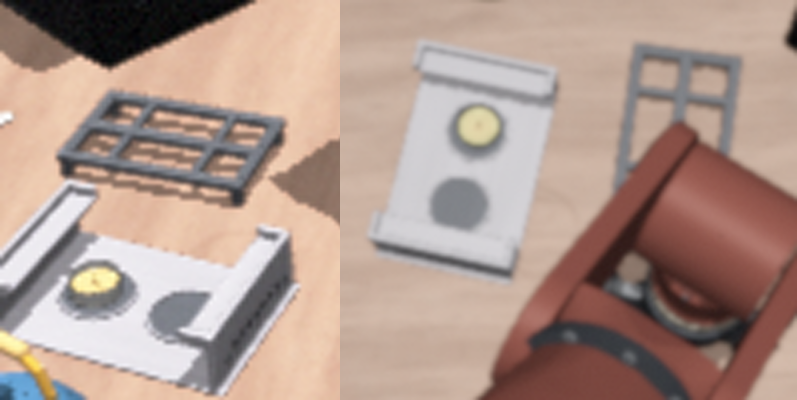

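The first tea light lies flat near the middle of the far well, at right-panel (478,127). Now gripping B.

Call:
apply_moves([
  {"rot": [0,0,0],"delta_pos": [0,0,-30],"jaw": 0},
  {"rot": [0,0,0],"delta_pos": [0,0,-60],"jaw": 0},
  {"rot": [0,0,0],"delta_pos": [0,0,-73],"jaw": 0},
  {"rot": [0,0,0],"delta_pos": [0,0,-73],"jaw": 60},
  {"rot": [0,0,0],"delta_pos": [0,0,-73],"jaw": 120},
  {"rot": [0,0,0],"delta_pos": [0,0,-73],"jaw": 255},
  {"rot": [0,0,0],"delta_pos": [0,0,-73],"jaw": 255},
  {"rot": [0,0,0],"delta_pos": [0,0,-73],"jaw": 255},
])

```text
t: 10.1
tcp_pos: [0.4283, -0.2044, 0.0288]
ee_rot: [0.001, 0.993, -0.114, 0.001]
force: [-1.3, 0.2, 6.1]
gripper_width: 0.419
gripper_force: 24.7
```

Call:
apply_moves([
  {"rot": [0,0,0],"delta_pos": [0,0,20],"jaw": 255},
  {"rot": [0,0,0],"delta_pos": [0,0,60],"jaw": 255},
  {"rot": [0,0,0],"delta_pos": [5,7,115],"jaw": 255},
  {"rot": [0,0,0],"delta_pos": [30,42,123],"jaw": 255},
  {"rot": [0,0,0],"delta_pos": [60,85,123],"jaw": 255},
  {"rot": [0,0,0],"delta_pos": [92,130,123],"jaw": 255},
  {"rot": [0,0,0],"delta_pos": [120,170,123],"jaw": 255},
  {"rot": [0,0,0],"delta_pos": [132,186,123],"jaw": 255},
])

```text
t: 11.1
tcp_pos: [0.5603, -0.0157, 0.1507]
ee_rot: [-0.0, 0.994, -0.113, 0.001]
force: [-0.4, -0.5, 0.1]
gripper_width: 0.416
gripper_force: 25.1
```

Call:
apply_moves([
  {"rot": [0,0,0],"delta_pos": [0,0,0],"jaw": 255},
  {"rot": [0,0,0],"delta_pos": [0,0,-40],"jaw": 255},
  {"rot": [0,0,0],"delta_pos": [0,0,-80],"jaw": 255},
  {"rot": [0,0,0],"delta_pos": [0,0,-105],"jaw": 255},
  {"rot": [0,0,0],"delta_pos": [0,0,-115],"jaw": 255},
  {"rot": [0,0,0],"delta_pos": [0,0,-118],"jaw": 255},
  {"rot": [0,0,0],"delta_pos": [0,0,-118],"jaw": 255},
  {"rot": [0,0,0],"delta_pos": [0,0,-118],"jaw": 255},
])

```text
t: 12.1
tcp_pos: [0.56, -0.0183, 0.0333]
ee_rot: [0.0, 0.993, -0.115, 0.001]
force: [0.0, 0.1, -0.7]
gripper_width: 0.419
gripper_force: 25.1
```

Call:
apply_moves([
  {"rot": [0,0,0],"delta_pos": [0,0,0],"jaw": 100},
  {"rot": [0,0,0],"delta_pos": [0,0,0],"jaw": 60},
  {"rot": [0,0,0],"delta_pos": [0,0,0],"jaw": 30},
  {"rot": [0,0,0],"delta_pos": [0,0,10],"jaw": 30},
  {"rot": [0,0,0],"delta_pos": [0,0,40],"jaw": 30},
  {"rot": [0,0,0],"delta_pos": [0,0,90],"jaw": 0},
  {"rot": [0,0,0],"delta_pos": [0,0,120],"jaw": 0},
  {"rot": [0,0,0],"delta_pos": [0,0,130],"jaw": 0},
])

```text
t: 13.1
tcp_pos: [0.561, -0.0179, 0.1657]
ee_rot: [0.0, 0.993, -0.114, 0.003]
force: [0.8, -0.2, -0.5]
gripper_width: 1.002
gripper_force: 0.0
```

Call:
apply_moves([
  {"rot": [0,0,0.04],"delta_pos": [5,-18,0],"jaw": 0},
  {"rot": [0,0,0.04],"delta_pos": [18,-62,0],"jaw": 0},
  {"rot": [0,0,0.04],"delta_pos": [32,-110,0],"jaw": 0},
  {"rot": [0,0,0.04],"delta_pos": [45,-155,0],"jaw": 0},
  {"rot": [0,0,0.04],"delta_pos": [52,-183,0],"jaw": 60},
  {"rot": [0,0,0.04],"delta_pos": [55,-193,-20],"jaw": 100},
  {"rot": [0,0,0.04],"delta_pos": [55,-193,-60],"jaw": 130},
  {"rot": [0,0,0.04],"delta_pos": [55,-193,-72],"jaw": 130},
])

```text
t: 14.1
tcp_pos: [0.6102, -0.2081, 0.0846]
ee_rot: [-0.002, 0.996, -0.094, -0.005]
force: [-0.5, 0.7, 0.3]
gripper_width: 0.492
gripper_force: 0.0
```

```bash
python3 - <<'E'
from h import *
snap('side','s4.png');s=snap('top','t4.png')
o=ctrl.get_obs();print(o['t'],o['tcp_pos'],o['gripper_width'])
p=o['tcp_pos'];print(w2px(ld('side'),[p[0],p[1],.022]))
a=cv2.resize(ld('side')['color'][140:260,205:325,::-1],None,fx=5,fy=5,interpolation=2)
cv2.imwrite('pics/m4.png',a)
E
```

```text
14.2 [ 0.61158168 -0.2086241   0.08659428] 0.49190868465770793
[263.54613935 183.67498621]
```

View pics/m4.png

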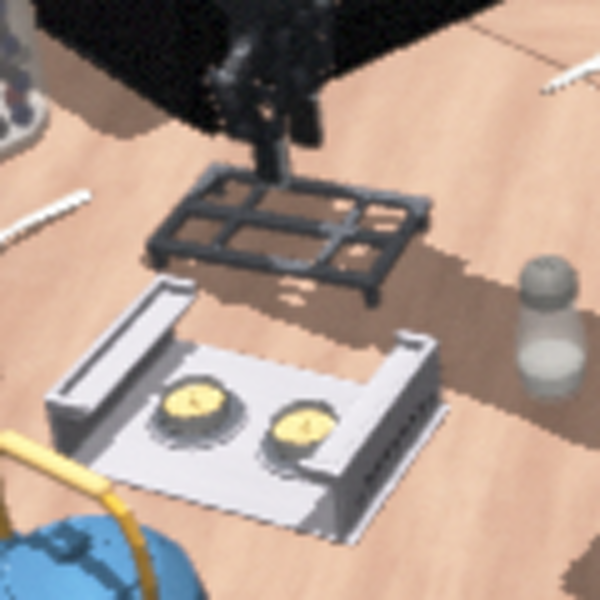

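Both lights are in their wells, at crop (195,402) and (303,428). The gripper is over the grate's middle bar at about (290,221). I'll narrow the jaws to fit the windows, go down and grip.

Call:
apply_moves([
  {"rot": [0,0,0],"delta_pos": [0,0,0],"jaw": 165},
  {"rot": [0,0,0],"delta_pos": [0,0,-10],"jaw": 165},
  {"rot": [0,0,0],"delta_pos": [0,0,-35],"jaw": 165},
  {"rot": [0,0,0],"delta_pos": [0,0,-55],"jaw": 165},
  {"rot": [0,0,0],"delta_pos": [0,0,-64],"jaw": 165},
  {"rot": [0,0,0],"delta_pos": [0,0,-64],"jaw": 165},
  {"rot": [0,0,0],"delta_pos": [0,0,-64],"jaw": 190},
  {"rot": [0,0,0],"delta_pos": [0,0,-64],"jaw": 205},
], squeeze=60)

```text
t: 15.2
tcp_pos: [0.615, -0.2111, 0.0274]
ee_rot: [0.0, 0.996, -0.094, 0.001]
force: [-0.7, -0.1, -0.4]
gripper_width: 0.199
gripper_force: 0.0
```

Call:
apply_moves([
  {"rot": [0,0,0],"delta_pos": [0,0,0],"jaw": 220},
  {"rot": [0,0,0],"delta_pos": [0,0,0],"jaw": 255},
  {"rot": [0,0,0],"delta_pos": [0,0,0],"jaw": 255},
  {"rot": [0,0,0],"delta_pos": [0,0,0],"jaw": 255},
])

```text
t: 15.7
tcp_pos: [0.615, -0.2113, 0.0276]
ee_rot: [0.001, 0.996, -0.094, 0.001]
force: [-1.2, -0.9, 4.9]
gripper_width: 0.12
gripper_force: 59.4
```

Gripped (bar between the pads, 59 N). Lifting, turning by -0.04 and moving over the warmer.

Call:
apply_moves([
  {"rot": [0,0,0],"delta_pos": [0,0,15],"jaw": 255},
  {"rot": [0,0,0],"delta_pos": [0,0,50],"jaw": 255},
  {"rot": [0,0,0],"delta_pos": [0,0,90],"jaw": 255},
  {"rot": [0,0,0],"delta_pos": [-1,10,114],"jaw": 255},
  {"rot": [0,0,-0.01],"delta_pos": [-5,45,114],"jaw": 255},
  {"rot": [0,0,-0.02],"delta_pos": [-10,90,114],"jaw": 255},
  {"rot": [0,0,-0.03],"delta_pos": [-15,135,114],"jaw": 255},
  {"rot": [0,0,-0.04],"delta_pos": [-19,170,114],"jaw": 255},
])

```text
t: 16.7
tcp_pos: [0.5933, -0.0383, 0.1391]
ee_rot: [-0.001, 0.993, -0.114, -0.002]
force: [0.6, 0.4, -4.0]
gripper_width: 0.117
gripper_force: 58.9
```

Call:
apply_moves([
  {"rot": [0,0,0],"delta_pos": [-2,12,0],"jaw": 255},
  {"rot": [0,0,0],"delta_pos": [-2,15,-10],"jaw": 255},
  {"rot": [0,0,0],"delta_pos": [-2,15,-30],"jaw": 255},
  {"rot": [0,0,0],"delta_pos": [-2,15,-48],"jaw": 255},
  {"rot": [0,0,0],"delta_pos": [-2,15,-48],"jaw": 255},
  {"rot": [0,0,0],"delta_pos": [-2,15,-48],"jaw": 255},
])

```text
t: 17.45
tcp_pos: [0.5932, -0.0262, 0.0919]
ee_rot: [-0.0, 0.993, -0.115, -0.0]
force: [0.2, -1.1, -3.6]
gripper_width: 0.12
gripper_force: 59.0
```

```bash
python3 - <<'E'
from h import *
snap('side','s5.png');s=snap('top','t5.png')
o=ctrl.get_obs();print(o['t'],o['tcp_pos'],o['force'])
a=cv2.resize(ld('side')['color'][150:250,210:310,::-1],None,fx=4,fy=4,interpolation=2)
b=cv2.resize(ld('top')['color'][85:185,240:340,::-1],None,fx=4,fy=4,interpolation=2)
cv2.imwrite('pics/m5.png',np.hstack([a,b]))
E
```

```text
17.55 [ 0.59401027 -0.026102    0.09308391] [ 0.55409599 -0.05718752 -3.93166527]
```

View pics/m5.png

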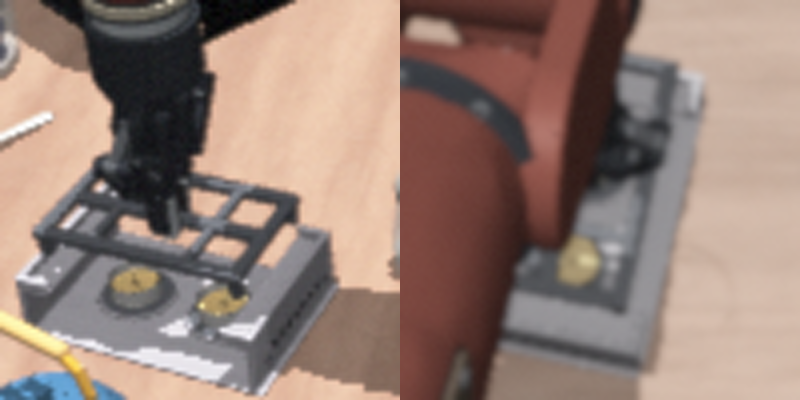

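The grate hangs level over the seat. I'll compare its corners with the warmer's in the same side view.

```bash
python3 - <<'E'
from h import *
np.set_printoptions(precision=4,suppress=True)
S=ld('side');T=ld('top')
s=lambda u,v,z:px2w(S,210+(u+.5)/4-.5,150+(v+.5)/4-.5,z)[:2]
g=[s(95,162,.0875),s(299,199,.0875),s(243,278,.0875),s(37,233,.0875)]
print('grate side',np.mean(g,0),g)
t=lambda u,v,z:px2w(T,240+(u-400+.5)/4-.5,85+(v+.5)/4-.5,z)[:2]
# -y edge of grate in top: far corner, near corner ; warmer -y outer corners
print('grate top',t(677,64,.0875),t(632,311,.0875)); print('warmer top',t(706,76,.052),t(641,362,.052))
c=np.array([.593,-.026]);a=np.radians(-13);R=np.array([[np.cos(a),-np.sin(a)],[np.sin(a),np.cos(a)]])
for n,h,k in(('grate',(.08,.05),.0875),('warmer',(.0895,.0595),.052)):
    print(n,'pred -y corners',[c+R@np.array([sx*h[0],-h[1]]) for sx in(1,-1)])
im=S['color'].copy()
for h,k,col in(((.08,.05),.0875,(255,0,0)),((.097,.063),.0,(0,255,0)),((.089,.059),.052,(0,255,255))):
    P=[w2px(S,[*(c+R@(np.array(q)*h)),k]) for q in((1,1),(1,-1),(-1,-1),(-1,1))]
    im2=np.array([(np.array(P)-[210,150])*6],np.int32) ; 
    if k==.0875: big=cv2.resize(im[150:250,210:310],None,fx=6,fy=6,interpolation=2)
    cv2.polylines(big,im2,True,col,1)
cv2.imwrite('pics/m6.png',big[...,::-1])
E
```

```text
grate side [ 0.5911 -0.017 ] [array([ 0.661 , -0.0749]), array([ 0.5045, -0.0468]), array([0.5234, 0.0428]), array([0.6755, 0.0109])]
grate top [ 0.6596 -0.093 ] [ 0.5057 -0.0635]
warmer top [ 0.6664 -0.1101] [ 0.4831 -0.0665]
grate pred -y corners [array([ 0.6597, -0.0927]), array([ 0.5038, -0.0567])]
warmer pred -y corners [array([ 0.6668, -0.1041]), array([ 0.4924, -0.0638])]
```

View pics/m6.png

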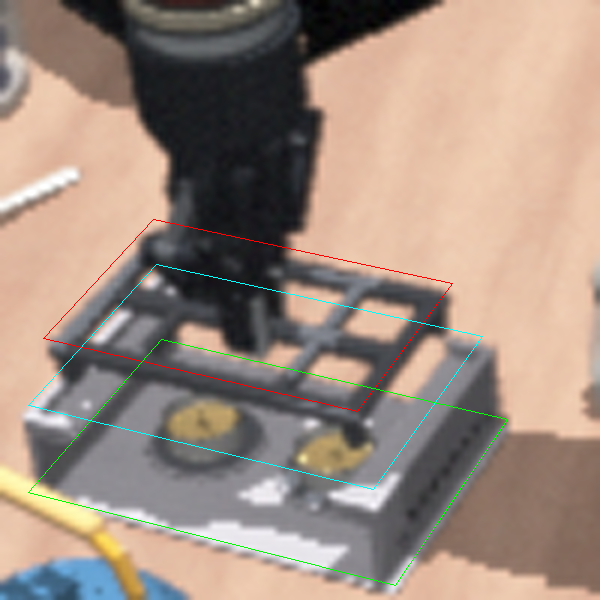

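The predicted outlines (red grate, cyan/green warmer) are all off by the same 1–1.5 px row shift. So grate and warmer are aligned with each other to about 2 mm, well inside the 7 mm play. Lowering.

Call:
apply_moves([
  {"rot": [0,0,-0.01],"delta_pos": [0,0,-8],"jaw": 255},
  {"rot": [0,0,-0.01],"delta_pos": [0,0,-14],"jaw": 255},
  {"rot": [0,0,-0.01],"delta_pos": [0,0,-18],"jaw": 255},
  {"rot": [0,0,-0.01],"delta_pos": [0,0,-20],"jaw": 255},
  {"rot": [0,0,-0.01],"delta_pos": [0,0,-21],"jaw": 255},
  {"rot": [0,0,-0.01],"delta_pos": [0,0,-21],"jaw": 255},
])

```text
t: 18.3
tcp_pos: [0.5934, -0.0257, 0.0716]
ee_rot: [0.0, 0.993, -0.119, 0.0]
force: [-0.3, 0.2, -2.9]
gripper_width: 0.118
gripper_force: 59.1
```

Call:
apply_moves([
  {"rot": [0,0,0],"delta_pos": [0,0,-1],"jaw": 255},
  {"rot": [0,0,0],"delta_pos": [0,0,-2],"jaw": 255},
  {"rot": [0,0,0],"delta_pos": [0,0,-2],"jaw": 255},
])

```text
t: 18.68
tcp_pos: [0.5934, -0.0257, 0.0715]
ee_rot: [0.0, 0.993, -0.119, -0.0]
force: [-6.2, 0.6, 8.3]
gripper_width: 0.122
gripper_force: 60.5
```

It touches down at TCP z = 0.0715, exactly the seated height. Releasing, lifting and looking.

Call:
apply_moves([
  {"rot": [0,0,0],"delta_pos": [0,0,0],"jaw": 200},
  {"rot": [0,0,0],"delta_pos": [0,0,0],"jaw": 170},
  {"rot": [0,0,0],"delta_pos": [0,0,0],"jaw": 165},
  {"rot": [0,0,0],"delta_pos": [0,0,10],"jaw": 165},
  {"rot": [0,0,0],"delta_pos": [0,0,30],"jaw": 165},
  {"rot": [0,0,0],"delta_pos": [0,0,80],"jaw": 165},
  {"rot": [0,0,0],"delta_pos": [0,0,130],"jaw": 120},
  {"rot": [0,0,0],"delta_pos": [0,0,180],"jaw": 120},
])

```text
t: 19.68
tcp_pos: [0.5934, -0.0257, 0.2529]
ee_rot: [0.0, 0.993, -0.119, 0.001]
force: [0.8, 0.6, 0.6]
gripper_width: 0.535
gripper_force: 0.0
```

Call:
apply_moves([
  {"rot": [0,0,-0.12],"delta_pos": [-5,30,0],"jaw": 120},
  {"rot": [0,0,-0.235],"delta_pos": [-10,80,0],"jaw": 120},
  {"rot": [0,0,-0.235],"delta_pos": [-10,125,0],"jaw": 120},
  {"rot": [0,0,-0.235],"delta_pos": [-5,170,0],"jaw": 120},
  {"rot": [0,0,-0.235],"delta_pos": [10,195,0],"jaw": 120},
  {"rot": [0,0,-0.235],"delta_pos": [23,202,-10],"jaw": 120},
  {"rot": [0,0,-0.235],"delta_pos": [23,202,-40],"jaw": 120},
  {"rot": [0,0,-0.235],"delta_pos": [23,202,-40],"jaw": 120},
])

```text
t: 20.68
tcp_pos: [0.6144, 0.1762, 0.2077]
ee_rot: [0.001, 0.972, -0.235, -0.002]
force: [-0.4, -0.2, 0.2]
gripper_width: 0.534
gripper_force: 0.0
```

```bash
python3 - <<'E'
from h import *
snap('side','s7.png');s=snap('top','t7.png')
o=ctrl.get_obs();p=o['tcp_pos'];print(o['t'],p,o['ee_rot'],o['gripper_width'])
print((w2px(ld('side'),[p[0],p[1],.148])-[180,150])*4)
a=cv2.resize(ld('side')['color'][150:300,180:290,::-1],None,fx=4,fy=4,interpolation=2)
b=cv2.resize(ld('top')['color'][90:190,250:340,::-1],None,fx=4,fy=4,interpolation=2)
b=np.vstack([b,np.zeros((200,360,3),np.uint8)])
cv2.imwrite('pics/m7.png',np.hstack([a,b]))
E
```

```text
20.775 [0.6163276  0.17627622 0.21057329] [-1.85006334e-04  9.72012993e-01 -2.34926647e-01  4.22158916e-04] 0.526281651578755
[143.51515311 329.41452438]
```

View pics/m7.png

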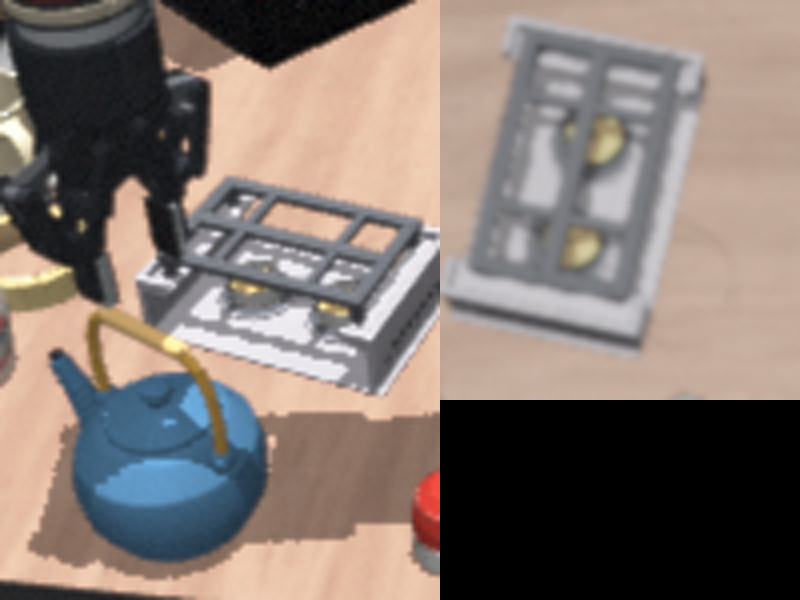

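Grate lies over both lights; the gripper is centred above the teapot's grip (predicted (143,329), seen about (139,331)). Checking the grate's seat numerically.

```bash
python3 - <<'E'
from h import *
np.set_printoptions(precision=4,suppress=True)
T=ld('top')
t=lambda u,v,z:px2w(T,250+(u-440+.5)/4-.5,90+(v+.5)/4-.5,z)[:2]
g=[t(518,26,.066),t(683,55,.066),t(628,301,.066),t(469,270,.066)];print(np.mean(g,0),g)
w=[t(509,17,.052),t(706,55,.052),t(645,338,.052),t(449,297,.052)];print(np.mean(w,0),w)
c=np.array([.593,-.026]);a=np.radians(-13);R=np.array([[np.cos(a),-np.sin(a)],[np.sin(a),np.cos(a)]])
print((np.array(g)-np.mean(w,0))@R)
E
```

```text
[ 0.5943 -0.0283] [array([0.6833, 0.0063]), array([ 0.6616, -0.096 ]), array([ 0.5053, -0.0598]), array([0.5271, 0.0364])]
[ 0.5907 -0.0287] [array([0.6958, 0.0138]), array([ 0.6671, -0.1101]), array([ 0.4855, -0.069 ]), array([0.5143, 0.0508])]
[[ 0.0824  0.0549]
 [ 0.0842 -0.0497]
 [-0.0761 -0.0495]
 [-0.0765  0.0491]]
```

Call:
apply_moves([
  {"rot": [0,0,0],"delta_pos": [0,1,0],"jaw": 130},
  {"rot": [0,0,0],"delta_pos": [0,1,-20],"jaw": 130},
  {"rot": [0,0,0],"delta_pos": [0,1,-40],"jaw": 130},
  {"rot": [0,0,0],"delta_pos": [0,1,-54],"jaw": 130},
  {"rot": [0,0,0],"delta_pos": [0,1,-60],"jaw": 130},
  {"rot": [0,0,0],"delta_pos": [0,1,-60],"jaw": 150},
  {"rot": [0,0,0],"delta_pos": [0,1,-60],"jaw": 180},
  {"rot": [0,0,0],"delta_pos": [0,1,-60],"jaw": 200},
], squeeze=80)

```text
t: 21.78
tcp_pos: [0.6168, 0.1774, 0.1503]
ee_rot: [-0.0, 0.972, -0.235, 0.001]
force: [1.2, 0.8, 0.2]
gripper_width: 0.216
gripper_force: 0.0
```

The grate's corners lie within the borders (|x| ≤ 84 mm, |y| ≤ 55 mm in the warmer's frame), so it is seated. Closing on the teapot's grip.

Call:
apply_moves([
  {"rot": [0,0,0],"delta_pos": [0,0,0],"jaw": 220},
  {"rot": [0,0,0],"delta_pos": [0,0,0],"jaw": 255},
  {"rot": [0,0,0],"delta_pos": [0,0,0],"jaw": 255},
  {"rot": [0,0,0],"delta_pos": [0,0,0],"jaw": 255},
])

```text
t: 22.28
tcp_pos: [0.6164, 0.1771, 0.1502]
ee_rot: [0.0, 0.972, -0.235, 0.0]
force: [-1.9, -2.9, 5.8]
gripper_width: 0.1
gripper_force: 78.5
```

Call:
apply_moves([
  {"rot": [0,0,0],"delta_pos": [0,0,4],"jaw": 255},
  {"rot": [0,0,0],"delta_pos": [0,0,12],"jaw": 255},
  {"rot": [0,0,0],"delta_pos": [0,0,28],"jaw": 255},
  {"rot": [0,0,0],"delta_pos": [0,0,50],"jaw": 255},
  {"rot": [0,0,0],"delta_pos": [0,0,75],"jaw": 255},
  {"rot": [0,0,0],"delta_pos": [0,0,95],"jaw": 255},
  {"rot": [0,0,0],"delta_pos": [0,0,105],"jaw": 255},
  {"rot": [0,0,0],"delta_pos": [0,0,105],"jaw": 255},
])

```text
t: 23.28
tcp_pos: [0.6167, 0.1774, 0.2554]
ee_rot: [-0.0, 0.972, -0.235, 0.001]
force: [-0.3, -0.5, -4.9]
gripper_width: 0.097
gripper_force: 78.1
```

```bash
python3 - <<'E'
from h import *
s=snap('side','s8.png')
o=ctrl.get_obs();p=o['tcp_pos'];print(o['t'],p,o['ee_rot'],o['gripper_width'],o['force'],o['ft_torque'])
cv2.imwrite('pics/m8.png',cv2.resize(ld('side')['color'][100:300,160:320,::-1],None,fx=3,fy=3,interpolation=2))
E
```

```text
23.325 [0.6159696  0.17728836 0.25407013] [ 5.06669966e-05  9.72024673e-01 -2.34878712e-01 -1.49708698e-04] 0.09330385800720849 [-0.07658474 -1.08227264 -4.91534252] [ 0.06125253  0.0145404  -0.04607821]
```

View pics/m8.png

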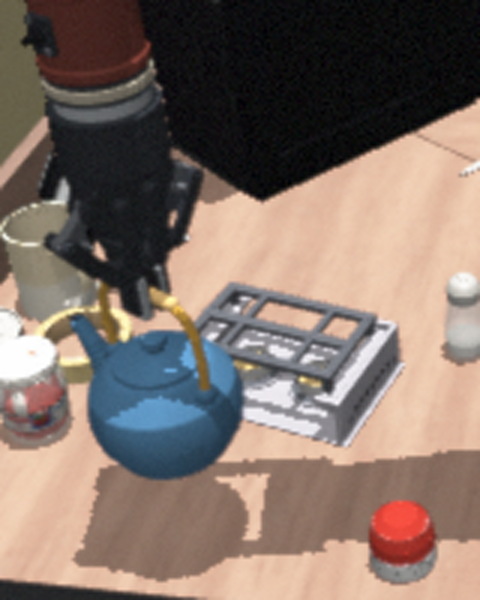

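The teapot hangs upright, with its base about 104 mm up, clear of the grate's 66 mm top. Moving gently over the grate's centre.

Call:
apply_moves([
  {"rot": [0,0,0],"delta_pos": [0,-4,0],"jaw": 255},
  {"rot": [0,0,0],"delta_pos": [-1,-13,0],"jaw": 255},
  {"rot": [0,0,0],"delta_pos": [-3,-28,0],"jaw": 255},
  {"rot": [0,0,0],"delta_pos": [-5,-46,0],"jaw": 255},
  {"rot": [0,0,0],"delta_pos": [-7,-66,0],"jaw": 255},
  {"rot": [0,0,0],"delta_pos": [-9,-86,0],"jaw": 255},
  {"rot": [0,0,0],"delta_pos": [-11,-106,0],"jaw": 255},
  {"rot": [0,0,0],"delta_pos": [-13,-126,0],"jaw": 255},
])

```text
t: 24.32
tcp_pos: [0.603, 0.0498, 0.2544]
ee_rot: [-0.0, 0.972, -0.235, 0.0]
force: [1.0, -0.4, -3.9]
gripper_width: 0.096
gripper_force: 78.0
```

Call:
apply_moves([
  {"rot": [0,0,0],"delta_pos": [-2,-20,0],"jaw": 255},
  {"rot": [0,0,0],"delta_pos": [-4,-40,0],"jaw": 255},
  {"rot": [0,0,0],"delta_pos": [-6,-57,0],"jaw": 255},
  {"rot": [0,0,0],"delta_pos": [-8,-69,0],"jaw": 255},
  {"rot": [0,0,0],"delta_pos": [-9,-76,0],"jaw": 255},
  {"rot": [0,0,0],"delta_pos": [-9,-78,0],"jaw": 255},
  {"rot": [0,0,0],"delta_pos": [-9,-78,0],"jaw": 255},
  {"rot": [0,0,0],"delta_pos": [-9,-78,0],"jaw": 255},
])

```text
t: 25.32
tcp_pos: [0.5942, -0.0262, 0.2543]
ee_rot: [-0.0, 0.972, -0.235, -0.0]
force: [0.3, 0.6, -3.5]
gripper_width: 0.096
gripper_force: 78.0
```

Call:
apply_moves([
  {"rot": [0,0,0],"delta_pos": [0,0,-5],"jaw": 255},
  {"rot": [0,0,0],"delta_pos": [0,0,-13],"jaw": 255},
  {"rot": [0,0,0],"delta_pos": [0,0,-21],"jaw": 255},
  {"rot": [0,0,0],"delta_pos": [0,0,-28],"jaw": 255},
  {"rot": [0,0,0],"delta_pos": [0,0,-32],"jaw": 255},
  {"rot": [0,0,0],"delta_pos": [0,0,-34],"jaw": 255},
  {"rot": [0,0,0],"delta_pos": [0,0,-34],"jaw": 255},
])

```text
t: 26.2
tcp_pos: [0.5942, -0.0267, 0.2203]
ee_rot: [0.0, 0.972, -0.235, 0.0]
force: [-0.2, 0.0, -3.5]
gripper_width: 0.097
gripper_force: 78.0
```

```bash
python3 - <<'E'
from h import *
s=snap('side','s9.png')
o=ctrl.get_obs();p=o['tcp_pos'];print(o['t'],p,o['ee_rot'],o['gripper_width'],o['force'],o['ft_torque'])
cv2.imwrite('pics/m9.png',cv2.resize(ld('side')['color'][130:250,190:310,::-1],None,fx=5,fy=5,interpolation=2))
E
```

```text
26.25 [ 0.59432234 -0.02672797  0.22053467] [-2.51003528e-05  9.72022297e-01 -2.34888495e-01  2.18662784e-04] 0.09702784729001554 [-0.48676893  0.51849028 -4.61280716] [-0.05619395  0.03186099 -0.02227121]
```

View pics/m9.png

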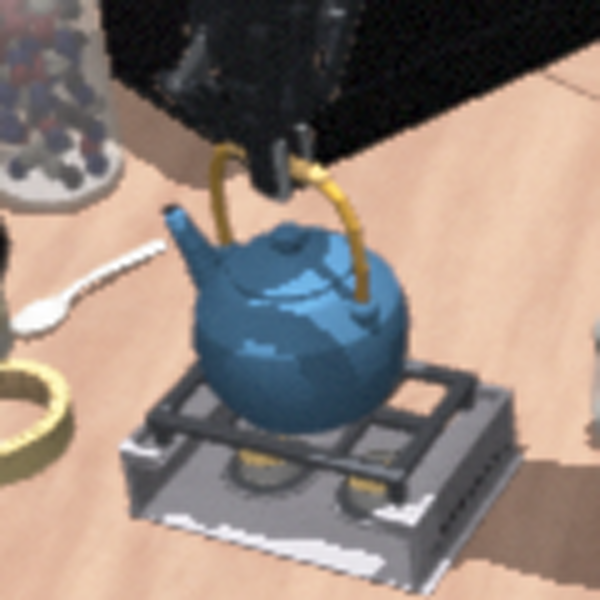

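The teapot hangs upright about 4 mm over the middle of the grate (body centre at about (302,330)). Setting it down.

Call:
apply_moves([
  {"rot": [0,0,0],"delta_pos": [0,0,-1],"jaw": 255},
  {"rot": [0,0,0],"delta_pos": [0,0,-2],"jaw": 255},
  {"rot": [0,0,0],"delta_pos": [0,0,-3],"jaw": 255},
  {"rot": [0,0,0],"delta_pos": [0,0,-4],"jaw": 255},
  {"rot": [0,0,0],"delta_pos": [0,0,-4],"jaw": 255},
  {"rot": [0,0,0],"delta_pos": [0,0,-4],"jaw": 255},
])

```text
t: 27.0
tcp_pos: [0.5942, -0.0267, 0.2163]
ee_rot: [0.0, 0.972, -0.235, 0.0]
force: [0.1, -0.1, -4.8]
gripper_width: 0.095
gripper_force: 78.0
```

Call:
apply_moves([
  {"rot": [0,0,0],"delta_pos": [0,0,-0.5],"jaw": 255},
  {"rot": [0,0,0],"delta_pos": [0,0,-0.5],"jaw": 255},
  {"rot": [0,0,0],"delta_pos": [0,0,-1],"jaw": 255},
  {"rot": [0,0,0],"delta_pos": [0,0,-1],"jaw": 255},
])

```text
t: 27.5
tcp_pos: [0.5945, -0.0268, 0.2163]
ee_rot: [0.0, 0.972, -0.235, 0.0]
force: [-2.2, 1.1, 2.2]
gripper_width: 0.095
gripper_force: 78.6
```

It stands on the grate (the load is off the wrist). Opening gradually and lifting straight up.

Call:
apply_moves([
  {"rot": [0,0,0],"delta_pos": [0,0,0],"jaw": 220},
  {"rot": [0,0,0],"delta_pos": [0,0,0],"jaw": 190},
  {"rot": [0,0,0],"delta_pos": [0,0,0],"jaw": 150},
  {"rot": [0,0,0],"delta_pos": [0,0,0],"jaw": 120},
  {"rot": [0,0,0],"delta_pos": [0,0,10],"jaw": 120},
  {"rot": [0,0,0],"delta_pos": [0,0,30],"jaw": 120},
  {"rot": [0,0,0],"delta_pos": [0,0,70],"jaw": 120},
  {"rot": [0,0,0],"delta_pos": [0,0,120],"jaw": 120},
])

```text
t: 28.5
tcp_pos: [0.5938, -0.0266, 0.3371]
ee_rot: [0.0, 0.972, -0.235, -0.0]
force: [0.2, -0.0, 0.7]
gripper_width: 0.531
gripper_force: 0.0
```

Call:
apply_moves([
  {"rot": [0,0,0],"delta_pos": [-20,-30,0],"jaw": 120},
  {"rot": [0,0,0],"delta_pos": [-40,-80,0],"jaw": 120},
  {"rot": [0,0,0],"delta_pos": [-60,-130,0],"jaw": 120},
  {"rot": [0,0,0],"delta_pos": [-80,-180,0],"jaw": 120},
  {"rot": [0,0,0],"delta_pos": [-100,-230,0],"jaw": 120},
  {"rot": [0,0,0],"delta_pos": [-110,-270,0],"jaw": 120},
  {"rot": [0,0,0],"delta_pos": [-110,-280,0],"jaw": 120},
  {"rot": [0,0,0],"delta_pos": [-110,-280,0],"jaw": 120},
])

```text
t: 29.5
tcp_pos: [0.4845, -0.307, 0.3365]
ee_rot: [0.0, 0.972, -0.235, 0.001]
force: [0.5, 1.1, -0.5]
gripper_width: 0.53
gripper_force: 0.0
```

```bash
python3 - <<'E'
from h import *
snap('side','s10.png');snap('top','t10.png')
a=cv2.resize(ld('side')['color'][140:300,190:340,::-1],None,fx=2.8,fy=2.8,interpolation=2)
b=cv2.resize(ld('top')['color'][80:220,180:310,::-1],(372,448*372//372),interpolation=2)[:448]
cv2.imwrite('pics/m10.png',np.hstack([a[:448],b]))
E
```

```text
(no output)
```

View pics/m10.png

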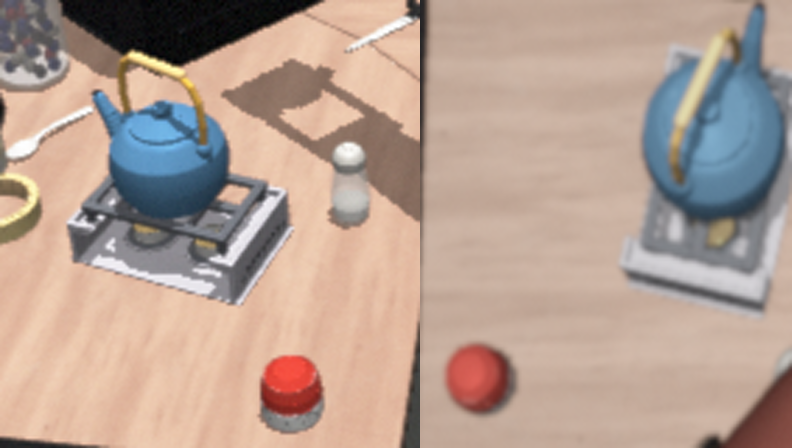

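The teapot stands upright in the middle of the seated grate, with the tea lights underneath. The shaker and timer have not moved, and the gripper is clear. Handing in.

```bash
python3 -c "
from station import order
print(order.sign_off())"
```

```text
the job is handed in; nothing more can be done
None
```

The job is handed in at about 30 s of the 115 s allowed: one tea light in each well, the grate in its seat, and the teapot upright in the middle of the grate, with the shaker and timer untouched and everything let go; no verdict came back.

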